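Start the clamp screw at the bottom of its well

TASK

Take the longer of the two black-knobbed clamp screws out of the wooden stand, lower it upright down the deep flared tube of the sieve clamp base until its tip stands on the threaded bush at the bottom, and start it with about a quarter turn clockwise (seen from above) while it bears on the bush. Do not let the screw drop down the tube, leave the shorter screw in its hole, and let go of the screw at the end.

Things in the scene. Friction and masses are not known exactly. Their poses are not given: they have to be found in the camera images.
- long_screw_knob (a point): Centre (half-way up) of the knob of the longer screw; z up along the screw. Black knurled round knob, 32 mm diameter, 30 mm high; below it a round steel shank, 18 mm diameter, 95 mm long, tapered tip: tip 110 mm below this point. About 0.16 kg. Stands upright and loose in a 22 mm hole, 35 mm deep, of a fixed wooden stand 60 x 150 x 40 mm high; the higher of the two knobs.
- short_screw_knob (a point): Centre of the knob of the shorter screw: the same knob, but a shank of only 50 mm, so it stands 45 mm lower, in the other hole of the same stand, 90 mm away. It is too short to reach the bush and stays where it is.
- well_seat (a point): Centre of the top of the brass bush at the bottom of the well; z up. The well is an upright aluminium tube fixed on a grey plate (110 x 150 x 12 mm), 22 mm inside; its uppermost 18 mm flare to a mouth 44 mm inside (52 mm outside), 74 mm above this point. With the long screw standing on the bush, the knob's centre is 110 mm above this point, its underside 21 mm above the mouth.
- thread (a joint): How far the bush's thread has taken up the screw, rad: 0 at the start, grows as the screw is turned clockwise (from above) with its tip bearing on the bush (its own weight is enough). Turns easily (0.002 N m), stops at 0 and at 2.4, stays where left. A quarter turn is 1.57. The screw does not sink noticeably as it turns.
Things that resemble listed ones, but are neither listed nor needed, are in the scene too. What is shaped like the part that bears long_screw_knob but green or orange is not meant.

How it is judged:
By the outcome, as a careful person would: the job done as asked, in the order asked, and still so for the second after the job is handed in, with the robot touching nothing.
It also fails if it takes over 45 s, if anything falls off the work surface, if the arm or the gripper's body presses on something with over 40 N, if the wrist force passes 120 N, or if a joint passes its speed limit or range.

ROBOT

A 6-joint arm with a two-finger parallel gripper is mounted at the origin on a cart in front of the work surface, level with it; the furniture and walls round the work are solid. World frame = base frame: x ahead of the robot, y to its left, z up, the work surface at z = 0. Lengths are in mm, angles in rad, forces in N, time in s.
With the tool pointing down it reaches from about 350 to 975 mm from the base axis. Payload 7.1 kg.
Tool frame: the origin (TCP) lies on the front face of the gripper's body, between the roots of the fingers; the fingertips stand 80 mm ahead of it and the grasp point (between the pads) lies 61 mm ahead of it (env.tips_ahead is the distance from the TCP to the fingertips, in mm); z points along the fingers, y is the line along which they close (so a half turn about z gives the same grasp; the last joint's range is limited). The gripper opens to 88 mm and grips with 3 to 60 N. Pads are 20 mm wide; open, the fingers measure 115 mm over their backs; the gripper's body (75 mm by 178 mm) begins 61 mm behind the grasp point.
Start: joints at [-1.165, 0.423, 1.63, -0, 1.089, -0.019], TCP at [257.602, -569.427, 302.675] pointing down, gripper open.
Joint ranges: [-3, 3], [-0.9, 2.11], [0.09, 2.58], [-1.31, 4.45], [0.11, 2.69], [-2.54, 2.54]. Speed limits (rad/s): [2.39, 2.39, 3.01, 3.14, 3.14, 3.14].

INTERFACE

Orientations are given as a unit quaternion [x, y, z, w].
In Python, from station import env, set_gripper, viewer, workorder gives the robot as it stands. Calls block until the motion is done:
- env.reach(position, orientation): joint-space move of the TCP to a pose.
- env.move_l(position, rot=None, rate=150, f_stop=None): straight line of the TCP; rot=None keeps the orientation; rate is the mean speed in mm/s. With f_stop (N) it stops when the force on the tool has changed by that much, and returns True; else False.
- env.move_joints(angles): joint-space move.
- set_gripper(opening): finger opening in mm; the grip force is fixed at half the most; returns when the fingers have stopped.
- env.hold(seconds).
- env.ik(position, orientation): joint angles nearest the present ones, or None.
- env.read_state(): the state.
- viewer.camera(name): name is "scene" or "side" or "wrist"; returns the picture (420x560x3 uint8, blue, green, red); there is no depth.
- viewer.camera_params(name): a dict with "fx", "fy", "cx", "cy" (pixels), "dist" ([k1, k2, p1, p2, k3] as OpenCV has them; the pictures are not rectified), "pose" (4x4, takes a point from camera to world coordinates); the wrist camera has in their place "tool_from_camera" (4x4, takes a point from camera to tool coordinates, whose origin is the TCP and whose axes are the flange's). Camera axes: x right, y up, looking along -z (the intrinsics and any distortion apply to the point x, -y, -z); pixel columns grow to the right and rows downward; lengths in mm; the calibration is good to about 2 mm. A picture is of the moment at which its call begins: read the wrist's pose just before it. camera_params takes no time and is no camera call.
A pose or a line that the arm cannot do raises env.IKError and nothing moves.
- workorder.sign_off(): hands the job in; it is judged then, once.
The state is a dict: "time_s": time; "qpos": joint angles; "dq": joint speeds; "tau": joint torques, N m; "tool_pos": TCP position; "orientation": TCP orientation; "force": force on the tool from outside, world axes, zero at the start; "wrist_torque": the same for the moment, N m; "width": finger opening in mm; "grip_force": force on a finger pad.
Only numpy, scipy, OpenCV 4.12 (cv2) and the standard library are available. Lean on these libraries where they do the work, as an engineer would, in place of code of your own. Each camera call takes 0.05 s, during which the arm holds its last target. There are 200 camera calls.

## Working session

There is one attempt and no reset: what is moved stays moved. The work goes in short steps, each a Python script; the robot and the scene stay as the last script left them, time stands still between calls to the robot, and variables do not carry over. Pictures are saved under pics/ and viewed, at most 10 in all, crops included, and the job is handed in when it is done.

```bash
ls; mkdir -p pics; python3 - <<'E'
from station import env, set_gripper, viewer, workorder
import cv2, numpy as np
for n in ("scene","side"):
    im=viewer.camera(n); cv2.imwrite(f"pics/{n}0.png",im)
    p=viewer.camera_params(n); print(n,{k:np.round(v,3).tolist() for k,v in p.items()})
print({k:np.round(v,3).tolist() for k,v in viewer.camera_params("wrist").items()})
print(env.read_state())
E
```

```text
pics
scene {'fx': 398.123, 'fy': 398.123, 'cx': 279.045, 'cy': 210.449, 'dist': [-0.006, 0.0, 0.0, 0.0, 0.0], 'pose': [[-0.77, 0.432, -0.47, 106.014], [-0.638, -0.525, 0.563, 563.212], [-0.003, 0.734, 0.68, 692.363], [0.0, 0.0, 0.0, 1.0]]}
side {'fx': 456.805, 'fy': 456.805, 'cx': 279.715, 'cy': 215.573, 'dist': [-0.109, 0.0, 0.0, 0.0, 0.0], 'pose': [[0.971, 0.141, -0.191, 348.29], [-0.237, 0.61, -0.756, -576.859], [0.01, 0.78, 0.626, 624.358], [0.0, 0.0, 0.0, 1.0]]}
{'fx': 307.66, 'fy': 307.66, 'cx': 279.481, 'cy': 209.858, 'dist': [-0.053, 0.0, 0.0, 0.0, 0.0], 'tool_from_camera': [[-0.0, 0.962, 0.275, 75.053], [1.0, 0.0, 0.0, 0.145], [0.0, 0.275, -0.962, -81.978], [0.0, 0.0, 0.0, 1.0]]}
{'time_s': 0.1, 'qpos': array([-1.16499278e+00,  4.23771140e-01,  1.63058366e+00,  2.54099693e-05,
        1.08862256e+00, -1.89984620e-02]), 'dq': array([ 0.00176464, -0.00064041, -0.00028076,  0.00060091, -0.00129141,
        0.00021253]), 'tau': array([ 6.99044012e-04, -5.45612741e+01, -2.74327040e+01,  6.45319582e-02,
        1.89558225e-02, -2.64345022e-05]), 'tool_pos': array([ 257.46466433, -569.08307439,  301.9869219 ]), 'orientation': array([ 9.77528592e-01,  2.10801737e-01, -1.22027229e-04, -6.81608492e-04]), 'force': array([-0.89471808,  0.06127215,  0.35396208]), 'wrist_torque': array([ 0.00248408, -0.02302618, -0.01662083]), 'grip_force': 0.0, 'width': 87.47689366945495}
```

View pics/scene0.png

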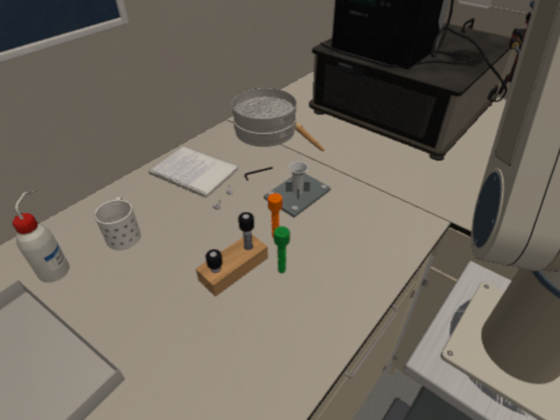

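View pics/side0.png

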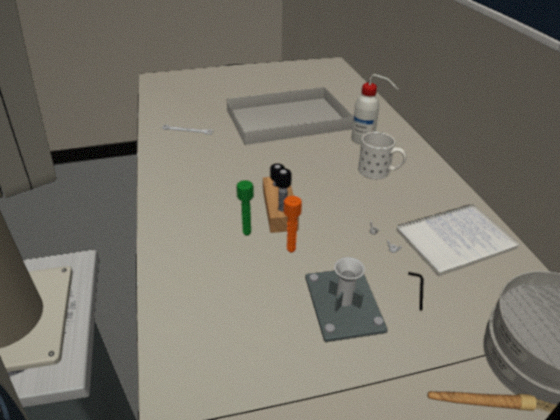

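Scene view: candidates are the black knobs at (246,222), which stands higher, and (214,259), which is lower. The look-alikes are orange (275,202) and green (282,237). The tube mouth is at (299,168). In the side view they are at (284,178), (277,170), (293,206), (245,190) and (348,268). By the description I choose the higher black knob, scene (246,222). Next I check it in a close crop and triangulate.

```bash
cat > h.py <<'E'
import numpy as np, cv2
from station import env, set_gripper, viewer, workorder
from scipy.spatial.transform import Rotation as R
def ray(name,px,pose=None):
    p=viewer.camera_params(name)
    K=np.array([[p['fx'],0,p['cx']],[0,p['fy'],p['cy']],[0,0,1]])
    u=cv2.undistortPoints(np.array([[px]],float),K,np.array(p['dist'],float))[0,0]
    T=np.array(p['pose']) if pose is None else pose
    return T[:3,3],T[:3,:3]@np.array([u[0],-u[1],-1.])
def plane(name,px,z,pose=None):
    o,d=ray(name,px,pose); return o+d*(z-o[2])/d[2]
def tri(a,b):
    A=np.zeros((3,3));y=np.zeros(3);rs=[ray(*a),ray(*b)]
    for o,d in rs:
        d=d/np.linalg.norm(d);P=np.eye(3)-np.outer(d,d);A+=P;y+=P@o
    x=np.linalg.solve(A,y)
    return x,max(np.linalg.norm(np.cross(x-o,d/np.linalg.norm(d))) for o,d in rs)
def wpose(s):
    T=np.eye(4);T[:3,:3]=R.from_quat(s['orientation']).as_matrix();T[:3,3]=s['tool_pos']
    return T@np.array(viewer.camera_params('wrist')['tool_from_camera'])
E
python3 - <<'E'
from h import *
S=cv2.imread('pics/scene0.png');D=cv2.imread('pics/side0.png')
c=np.hstack([cv2.resize(S[145:305,190:340],None,fx=2.6,fy=2.6,interpolation=2),cv2.resize(D[150:310,230:380],None,fx=2.6,fy=2.6,interpolation=2)])
cv2.imwrite('pics/crop.png',c);print(c.shape)
for n,a,b in [('long',(246,222),(284,178)),('short',(214,259),(277,170)),('orange',(275,202),(293,206)),('green',(282,237),(245,189)),('mouth',(299,168),(348,267))]:
    x,e=tri(('scene',a),('side',b));print(n,x.round(1),round(e,1))
E
```

```text
(416, 780, 3)
long [539.  153.4 113.3] 1.8
short [546.3 244.5  73. ] 2.3
orange [534.3  64.9 110.5] 1.3
green [456.5 137.  110.6] 2.5
mouth [586.4 -89.7  90.3] 2.2
```

View pics/crop.png

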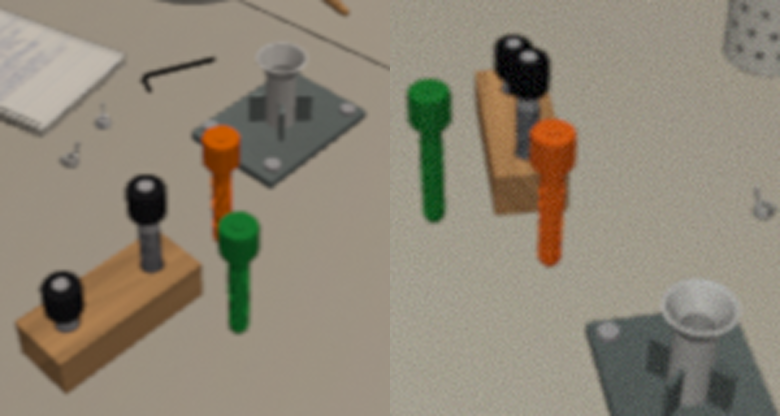

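The crop confirms it: the chosen knob at scene (246,222) is black, tops the steel shank and is clearly higher. The short screw, orange and green pieces each stand about 85–90 mm away, so I'll use a diagonal grasp. Next is a look with the wrist camera above the well and above the knob.

```bash
cat >> h.py <<'E'
def Q(yaw):  # tool down, tool x axis at angle yaw in world
    return R.from_matrix(np.array([[np.cos(yaw),np.sin(yaw),0],[np.sin(yaw),-np.cos(yaw),0],[0,0,-1]])).as_quat()
E
python3 - <<'E'
from h import *
for yaw in np.arange(-3,3.2,.39):
    q=env.ik([586,-90,340],Q(yaw)); q2=env.ik([539,153,340],Q(yaw))
    print(round(yaw,2),None if q is None else q.round(2)[[0,3,5]],None if q2 is None else q2.round(2)[5])
E
```

```text
-3.0 [-0.17 -0.   -1.88] -1.46
-2.61 [-0.17 -0.   -2.27] -1.85
-2.22 None -2.24
-1.83 None None
-1.44 None None
-1.05 [-0.17 -0.    2.45] None
-0.66 [-0.17 -0.    2.06] 2.49
-0.27 [-0.17 -0.    1.67] 2.1
0.12 [-0.17 -0.    1.28] 1.71
0.51 [-0.17 -0.    0.89] 1.32
0.9 [-0.17 -0.    0.5 ] 0.93
1.29 [-0.17 -0.    0.11] 0.54
1.68 [-0.17 -0.   -0.28] 0.15
2.07 [-0.17 -0.   -0.67] -0.24
2.46 [-0.17 -0.   -1.06] -0.63
2.85 [-0.17 -0.   -1.45] -1.02
```

```bash
python3 - <<'E'
from h import *
import pickle
out={}
for n,p in (('well',[586,-90,330]),('long',[539,153,330])):
    env.reach(p,Q(2.36)); env.hold(.3)
    s=env.read_state(); im=viewer.camera('wrist'); out[n]=wpose(s)
    cv2.imwrite(f'pics/w_{n}.png',im); print(n,s['tool_pos'].round(1),s['time_s'],s['force'].round(2))
pickle.dump(out,open('poses.pkl','wb'))
a=[cv2.imread(f'pics/w_{n}.png') for n in('well','long')]
cv2.imwrite('pics/both.png',cv2.resize(np.hstack(a),(800,300),interpolation=3))
E
```

```text
well [585.9 -90.5 329.9] 2.4917 [-0.44 -0.45 -0.18]
long [539.4 152.1 330. ] 3.8167 [-0.62  0.05  0.29]
```

View pics/both.png

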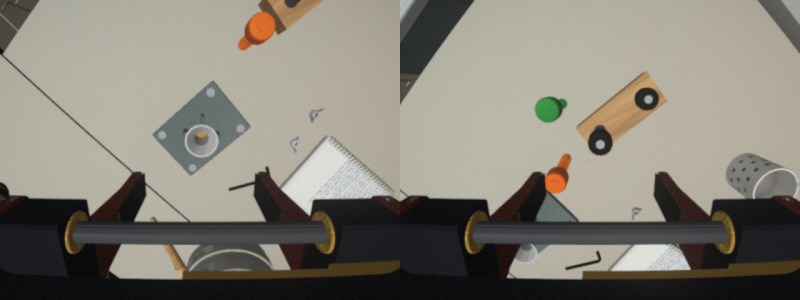

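Left half: the well mouth ring is at about (281,196) in full pixels, with the brass bush visible inside. Right half: the long knob's top is at about (280,202), with a light disc in its middle. Both lie under the tool axis as planned. Now I refine these with masks.

```bash
python3 - <<'E'
from h import *
import pickle
P=pickle.load(open('poses.pkl','rb'))
w=cv2.imread('pics/w_well.png');l=cv2.imread('pics/w_long.png')
def comps(m,off,amin=15):
    n,lab,st,c=cv2.connectedComponentsWithStats(m.astype(np.uint8)*255)
    for i in range(1,n):
        if st[i,4]>amin: print(st[i],(c[i]+off).round(1))
    return lab
# knob: light disc and dark region
x0,y0=245,165; g=cv2.cvtColor(l,6)[y0:240,x0:320]
dark=g<70; print('dark');comps(dark,(x0,y0))
d2=np.zeros_like(g); 
cs,_=cv2.findContours(dark.astype(np.uint8),cv2.RETR_EXTERNAL,2); c=max(cs,key=cv2.contourArea)
cv2.drawContours(d2,[c],-1,255,-1); ins=cv2.erode(d2,np.ones((3,3)))>0
print('disc');comps(ins&(g>110),(x0,y0),8)
# well ring
x1,y1=245,160;g2=cv2.cvtColor(w,6)[y1:235,x1:320]
print('ring',np.percentile(g2,[5,25,50,75,90,97]))
m=(g2>165); comps(m,(x1,y1))
hsv=cv2.cvtColor(w,cv2.COLOR_BGR2HSV)[y1:235,x1:320]
print('brass');comps((hsv[...,0]>10)&(hsv[...,0]<28)&(hsv[...,1]>90),(x1,y1))
cv2.imwrite('pics/crop2.png',cv2.resize(np.hstack([w[y1:235,x1:320],l[y0:240,x0:320]]),(800,400),interpolation=2))
for z in(86,90):print('mouth',z,plane('wrist',(281,196),z,P['well']).round(1))
print('knobtop',plane('wrist',(280,202),130,P['long']).round(1))
E
```

```text
dark
[ 19  11  33  41 847] [279.9 196.6]
disc
[ 29  31  13  13 126] [279.9 202.1]
ring [102. 109. 113. 155. 177. 181.]
[ 14  15  46  45 436] [286.  197.4]
[ 39  45  36  30 566] [307.1 224.3]
[ 0 65 10 10 55] [248. 231.]
brass
[30 25 14  8 84] [281.3 188.1]
mouth 86 [588.4 -90.9  86. ]
mouth 90 [587.7 -90.3  90. ]
knobtop [537.8 154.  130. ]
```

View pics/crop2.png

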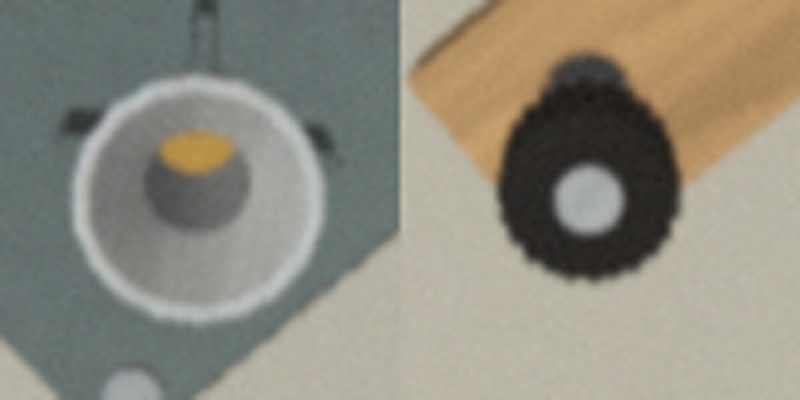

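Mouth ring centre is at (281.7,196.5) and its 47.8 px diameter puts the mouth at z≈90, so the seat is at z≈16. The knob's disc is at (279.9,202.1). Now I grasp and lift.

```bash
python3 - <<'E'
from h import *
import pickle
P=pickle.load(open('poses.pkl','rb'))
m=plane('wrist',(281.7,196.5),90,P['well']);k=plane('wrist',(279.9,202.1),130,P['long']);print(m,k)
set_gripper(70)
env.move_l([k[0],k[1],230],Q(2.36))
print(env.move_l([k[0],k[1],176],rate=60,f_stop=10))
s=env.read_state();print(s['tool_pos'].round(1),s['force'].round(1))
set_gripper(0)
s=env.read_state();print(s['width'],s['grip_force'],s['force'].round(1))
if s['width']>25:
    print(env.move_l([k[0],k[1],185],rate=30,f_stop=25),env.read_state()['force'].round(1))
    env.move_l([k[0],k[1],320],rate=100); env.hold(.3)
s=env.read_state();print(s['tool_pos'].round(1),s['force'].round(1),s['width'],s['time_s'])
ims={n:viewer.camera(n) for n in('scene','side','wrist')}
for n in ims: cv2.imwrite(f'pics/lift_{n}.png',ims[n])
pickle.dump(wpose(s),open('lift.pkl','wb'))
def proj(n,X):
    p=viewer.camera_params(n);T=np.linalg.inv(np.array(p['pose']));c=T[:3,:3]@X+T[:3,3]
    return p['cx']+p['fx']*c[0]/-c[2],p['cy']-p['fy']*c[1]/-c[2]
t=s['tool_pos'];crops=[]
for n in('scene','side'):
    u=np.array(proj(n,t-[0,0,61]));v=np.array(proj(n,t-[0,0,171]));print(n,u.round(1),v.round(1))
    c=((u+v)/2).astype(int);x,y=np.clip(c-60,0,[440,300]);print('crop',x,y)
    crops.append(cv2.resize(ims[n][y:y+120,x:x+120],(400,400),interpolation=2))
cv2.imwrite('pics/crop3.png',np.hstack(crops))
E
```

```text
[588.66599933 -90.14920706  90.        ] [537.80284384 153.85732603 130.        ]
False
[538.  153.9 176.3] [-0.   0.3  0.2]
31.624378917150842 30.000004501780495 [-0.1  0.9  0.2]
False [-0.3  0.3 -1.8]
[537.8 153.8 319.7] [-0.1 -0.  -2.2] 31.65744384559759 9.1667
scene [240.9 165. ] [244.6 209.2]
crop 182 127
side [283.8 111. ] [282.9 163.3]
crop 223 77
```

View pics/crop3.png

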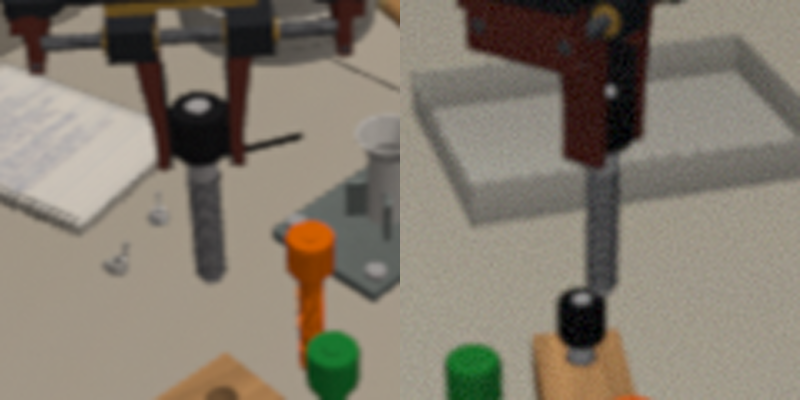

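The long screw hangs straight in the grip: tip at scene (245,211) and side (283,165), both within about 2 px of the predicted upright position, and its hole is empty. Next I carry it over the well and lower it in with force guards.

```bash
python3 - <<'E'
from h import *
m=np.array([588.7,-90.1])
s0=env.read_state();x,y,_=s0['tool_pos']
env.move_l([x,y,345],rate=100); env.move_l([*m,345],rate=150); env.move_l([*m,270],rate=80); env.hold(.3)
def st(t):
    s=env.read_state();print(t,s['tool_pos'].round(1),s['force'].round(1),s['wrist_torque'].round(2),round(s['width'],1),s['time_s'])
st('above')
r=env.move_l([*m,225],rate=40,f_stop=5);st(r)
if not r: r=env.move_l([*m,196],rate=40,f_stop=5);st(r)
if not r: r=env.move_l([*m,178],rate=12,f_stop=4);st(r)
for n in('scene','side'): cv2.imwrite(f'pics/in_{n}.png',viewer.camera(n))
E
```

```text
above [588.8 -90.1 270.4] [ 0.6  0.5 -1.5] [ 0.04 -0.16 -0.03] 31.4 12.9083
False [588.9 -90.1 225.3] [-0.8  0.2 -2. ] [ 0.02 -0.09 -0.03] 31.2 14.1833
False [588.8 -90.1 196.1] [ 0.5 -0.3 -1.5] [ 0.03 -0.11  0.02] 31.3 15.0583
True [588.9 -90.2 189. ] [-0.1 -0.5  5.3] [-0.02 -0.01  0.03] 31.4 15.825
```

The tip bears on the bush at about 7 N with no side load, at the expected height. Next I turn a quarter clockwise (joint 6 positive) and recheck.

```bash
python3 - <<'E'
from h import *
def st(t):
    s=env.read_state();print(t,s['tool_pos'].round(1),s['force'].round(1),s['wrist_torque'].round(3),round(s['width'],1),s['qpos'][5].round(3),s['time_s']);return s
s=st('before'); 
q=s['qpos'].copy();q0=q[5]
tgt=s['tool_pos']
before=viewer.camera('wrist')
for f in (.5,1.):
    p=[tgt[0],tgt[1],tgt[2]-.3]
    env.move_l(p,Q(2.36-1.62*f),rate=30);s=st('turn %.2f'%f);print((s['qpos'][5]-q0).round(3))
env.hold(.3);s=st('end')
cv2.imwrite('pics/tw0.png',before);cv2.imwrite('pics/tw1.png',viewer.camera('wrist'))
E
```

```text
before [588.8 -90.2 189. ] [-0.4  0.7  5.6] [-0.027  0.013  0.002] 31.5 -0.961 15.925
turn 0.50 [589.1 -90.2 189. ] [0.1 0.4 2.7] [ 0.17   0.05  -0.043] 31.3 -0.153 16.9333
0.808
turn 1.00 [589.2 -90.2 189. ] [-0.   1.3  4.7] [ 0.198 -0.206 -0.022] 31.3 0.657 17.8917
1.618
end [589.2 -90.2 189. ] [ 0.6 -0.4  6.3] [ 0.156 -0.16   0.023] 31.1 0.658 18.1917
```

```bash
python3 - <<'E'
from h import *
s=env.read_state();t=s['tool_pos']
set_gripper(65);env.hold(.2);s=env.read_state();print(s['width'],s['force'].round(1))
print(env.move_l([t[0],t[1],250],rate=60,f_stop=8)); env.move_l([t[0],t[1],330],rate=120); env.hold(.3)
s=env.read_state();print(s['tool_pos'].round(1),s['force'].round(1),s['time_s'])
w=viewer.camera('wrist');a=viewer.camera('scene');b=viewer.camera('side')
cv2.imwrite('pics/fin.png',np.hstack([cv2.resize(w[130:270,210:350],(400,400)),cv2.resize(b[200:340,280:420],(400,400))]))
import cv2
cv2.imwrite('pics/fin_scene.png',a)
E
```

```text
64.77860354301941 [-0.2  0.6 -0.5]
False
[589.  -90.2 329.4] [0.9 0.1 0.3] 21.4333
```

View pics/fin.png

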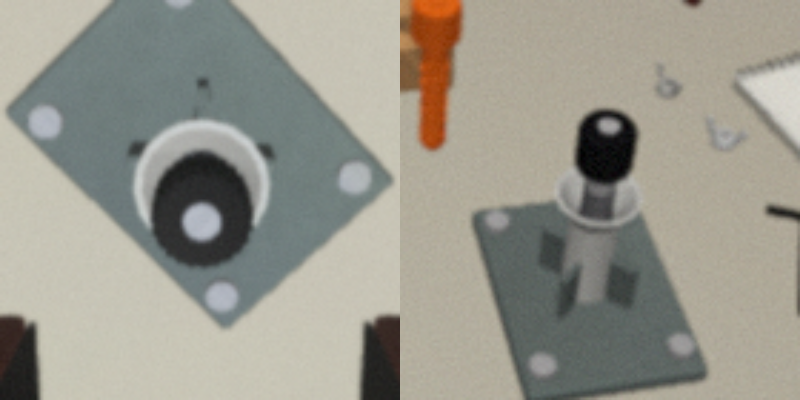

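View pics/fin_scene.png

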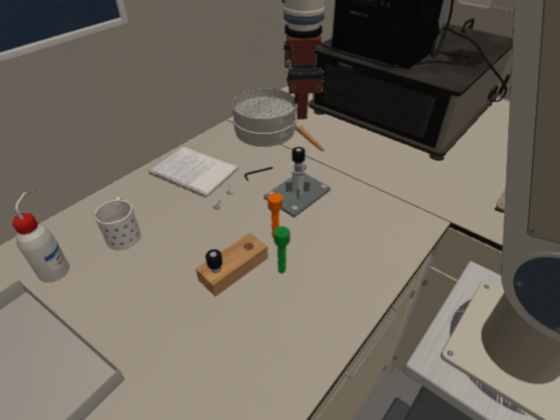

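The long screw stands upright in the well: its knob is at scene (298,155), with a visible gap above the mouth at scene (299,168). The short screw is still in its hole at (214,259), nothing else has moved, and the gripper is clear.

```bash
python3 -c "
from station import workorder; print(workorder.sign_off())"
```

```text
the job is handed in; nothing more can be done
None
```

The long screw stands released and upright on the bush after a clockwise wrist turn of 1.62 rad with its tip bearing (thread not read directly); the short screw is still in its hole, and the job was handed in about 21 s into the 45 s limit.

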